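# Hold a spring-loaded disc carrier compressed for its clip

### The arm

A 6-joint arm with a two-finger parallel gripper is mounted at the origin on the work surface; the furniture and walls round the work are solid. World frame = base frame: x ahead of the robot, y to its left, z up, the work surface at z = 0. Lengths are in m, angles in rad, forces in N, time in s.
With the tool pointing down it reaches from about 0.35 to 0.975 m from the base axis. Payload 4.9 kg.
Tool frame: the origin (TCP) lies at the very end of the fingers, on their centre line; the grasp point (between the pads) lies 19 mm behind it; z points along the fingers, y is the line along which they close (so a half turn about z gives the same grasp; the last joint's range is limited). The gripper opens to 85 mm and grips with 20 to 120 N. Pads are 22 mm wide; open, the fingers measure 114 mm over their backs; the gripper's body (76 mm by 85 mm) begins 54 mm behind the grasp point. The pads swing forward as they close: fully open they stand 13 mm farther back than shut.
Start: joints at [1.079, 0.053, 1.613, -0, 1.476, -0.119], TCP at [0.228, 0.582, 0.231] pointing down, gripper open.
Joint ranges: [-3.01, 3.01], [-1.01, 2.22], [0.06, 2.58], [-1.02, 4.17], [0.09, 2.62], [-3.14, 3.14]. Speed limits (rad/s): [2.57, 2.57, 3.14, 3.14, 3.14, 3.14].

### API

Orientations are given as a rotation vector (axis times angle).
In Python, from station import ctrl gives the robot as it stands.
- The arm moves only by the tool jog_arm, never from a script. Its argument "plan" is a list of rows, each a list of 7 numbers: the shift along the tool's x, y, z in units of 0.02 m (1.0 is 0.02 m), then the turn, a rotation vector about the tool's x, y, z in units of 45 degrees (1.0 is 45 degrees), then the opening, from -1 (shut) to 1 (fully open). A call has 1 to 8 rows; each row shifts and turns the commanded pose from where the row before left it, along the tool's axes as they then stand; what a row does not reach is not made up. A row lasts 1/10 s, in which the tool goes at most 50 mm and 8.59 degrees, less where a joint would pass 70% of its speed; a pose out of reach is approached as far as the arm can. A call with a number of a shift or a turn outside -1 to 1 is refused whole. A call with a gripper value outside its range is refused whole. The fingers move at their own pace and stop on an object; "grip_force" is the grip in N (left out, the last holds). Time passes only in rows, so rows that do not move let the fingers close. It gives the time, the measured TCP pose, the force, the opening and the grip force at its end, in the units of the state.
- ctrl.get_obs(): the state, without advancing time (a new reading comes with each control period).
- ctrl.get_image(name): name is "scene" or "top"; returns (picture, depth): 400x640x3 uint8, red, green, blue; 400x640 float32, m along the optical axis (not along the pixel's ray), 0 where there is no reading.
- ctrl.camera_info(name): a dict with "camera_matrix" (3x3 intrinsics, pixels), "k1" (the pictures are not rectified: a ray, as slopes to the right and down, at radius r is drawn at 1 + k1 r^2 times it, then the intrinsics apply), "rvec" (rotation vector, rad) and "tvec" (3), from world to camera coordinates, as OpenCV has them. Camera axes: x right, y down, z forward; pixel columns grow to the right and rows downward; lengths in m; the calibration is good to about 2 mm. A picture is of the moment at which its call begins. camera_info takes no time and is no camera call.
- ctrl.finish_job(): hands the job in; it is judged then, once.
The state is a dict: "t": time; "q": joint angles; "dq": joint speeds; "effort": joint torques, N m; "tool_pos": TCP position; "tool_rot": TCP orientation; "contact_force": force on the tool from outside, world axes, zero at the start; "wrist_torque": the same for the moment, N m; "opening": finger opening in m; "grip_force": force on a finger pad.
Only numpy, scipy, OpenCV 4.12 (cv2) and the standard library are available. Lean on these libraries where they do the work, as an engineer would, in place of code of your own. Each camera call takes 0.05 s, during which the arm holds its last target. There are 200 camera calls.

### The job

Slide the loose red sleeve, flange down, over the upright shaft of the disc carrier and push the stack of discs down with it, 12 mm against the spring, so that the cross hole in the shaft stands clear above the sleeve and a colleague can put the clip in. Finish while you are still holding it steadily there: do not let go, and do not drive the stack down to its stop. Leave the clip and the other things on the bench where they are.

Things in the scene. Friction and masses are not known exactly. Their poses are not given: they have to be found in the camera images.
- carrier: the disc carrier, heavy and not to be moved: a dark round foot 96 mm across and 13 mm high with an upright steel shaft, 16 mm in diameter; round the shaft a coil spring, over it a black bell 39 mm across, and on the bell the stack of discs. Origin at the centre of the foot's underside, on the bench; z up along the shaft
- cross_hole (a point): centre of the 5 mm hole that goes crosswise through the shaft, 104 mm above the bench
- shaft_tip (a point): centre of the shaft's top end, 114.5 mm above the bench; the tip is tapered, 9 mm across at the very top and full width 6 mm lower
- stack_top (a point): centre of the stack's upper face, on the shaft's axis, 80 mm above the bench while nothing presses on it (34.5 mm of shaft stand above it); it goes down with the stack. The stack: three bored metal discs (silver, copper, silver), 50 mm across, together 22 mm high, fixed to the sprung bell
- stack (a joint): how far the stack has been pushed straight down, in m: 0 at rest, 0.020 at its stop. The spring pushes back with 4.8 N as soon as the stack leaves rest and 0.6 N more for each mm (12 N at 12 mm, 16.8 N at the stop); let go, it springs back up
- sleeve: the loose red retaining sleeve, 30 mm high, 56 to 112 g, standing on the bench flange down: flange 52 mm across and 6 mm thick, above it a ribbed round body 37 mm across to grip; through bore 19 mm. Origin at the centre of its underside, z up along the bore. Seated on the unpressed stack its top is at 110 mm and covers the cross hole; 12 mm lower it is at 98 mm
- sleeve_top (a point): centre of the sleeve's upper end, 30 mm above its origin
- clip: bystander: steel wire spring clip, about 60 x 17 mm and 3 mm thick, lying flat near the carrier; origin near its middle, on the bench
- jar_b: bystander: white jar with a blue lid, 48 mm across and 50 mm high, standing; origin at the centre of its underside
- disc_c: bystander: pale metal disc, 50 mm across and 6 mm thick, lying flat; origin at the centre of its underside
- packing_tape: bystander: cream roll of tape lying flat, about 105 mm across and 48 mm high; origin at the centre of its underside

How it is judged:
By the outcome, as a careful person would: the job done as asked, in the order asked, and still so for the second after the job is handed in, while the arm keeps its last pose, push and grip.
It also fails if it takes over 58 s, if anything falls off the work surface, if the arm or the gripper's body presses on something with over 40 N, if the wrist force passes 120 N, or if a joint passes its speed limit or range.

## Working session

There is one attempt and no reset: what is moved stays moved. The work goes in short steps, Python scripts to look and compute and a tool call to move; the robot and the scene stay as the last step left them, time stands still between calls to the robot, and variables do not carry over. Pictures are saved under pics/ and viewed, at most 10 in all, crops included, and the job is handed in when it is done.

Besides the shell and the picture viewer there is one more tool, called after "Call:" by a JSON object that holds its "fn" and its "kwargs". jog_arm: Moves the arm, as the interface text tells. Shifts and turns lie within -1 to 1; 1 stands for 0.02 m of shift or 45 degrees of turn. Its arguments: {"type":"object","properties":{"plan":{"type":"array"},"grip_force":{"type":"number"}},"required":["plan"]}

```bash
mkdir -p pics; ls
cat > h.py <<'E'
import numpy as np, cv2, sys
sys.path.insert(0,'.')
from station import ctrl
def cam(n):
    c=ctrl.camera_info(n); K=np.array(c['camera_matrix']); R=cv2.Rodrigues(np.array(c['rvec'],float))[0]; t=np.array(c['tvec'],float).ravel()
    return K,float(c['k1']),R,t
def rays(n,uv):
    K,k1,R,t=cam(n)
    d=np.array([k1,0,0,0,0.])
    p=cv2.undistortPoints(np.array(uv,float).reshape(-1,1,2),K,d).reshape(-1,2)
    D=np.c_[p,np.ones(len(p))]@R
    return -R.T@t,D,
def onplane(n,uv,z):
    o,D=rays(n,uv); return o+D*((z-o[2])/D[:,2])[:,None]
def cloud(n,dep):
    h,w=dep.shape; uv=np.stack(np.meshgrid(np.arange(w),np.arange(h)),-1).reshape(-1,2)
    o,D=rays(n,uv); return (o+D*dep.reshape(-1,1)).reshape(h,w,3)
E
python3 - <<'E'
from h import *
for n in('scene','top'):
    p,d=ctrl.get_image(n); cv2.imwrite(f'pics/{n}0.png',p[:,:,::-1]); np.savez(f'pics/{n}0.npz',p=p,d=d); o,_=rays(n,[[320,200]]); print(n,o.round(3),_.round(3),cam(n)[0][0,0],cam(n)[1])
print(ctrl.get_obs())
E
```

```text
pics
scene [ 0.142 -0.642  0.621] [[ 0.395  0.726 -0.562]] 401.3693832125883 -0.06287368755952452
top [0.332 0.051 0.933] [[ 0.241 -0.023 -0.97 ]] 428.3833682485498 -0.02094338594088617
{'t': 0.1, 'q': array([ 1.07904852e+00,  5.33206957e-02,  1.61419053e+00, -1.23726126e-05,
        1.47599673e+00, -1.18996850e-01]), 'dq': array([-0.00042635, -0.00021494, -0.00289378, -0.00061021,  0.00031226,
        0.00028845]), 'effort': array([ 1.96678384e-04, -3.94902778e+01, -3.71362817e+01, -7.82390225e-05,
        3.82803919e-03, -3.13348937e-05]), 'tool_pos': array([0.22733807, 0.58156736, 0.23014723]), 'tool_rot': array([-5.82025389e-01, -3.08663225e+00,  2.87466437e-03]), 'contact_force': array([-0.62564844,  0.48915234, -0.08721666]), 'wrist_torque': array([-0.0093882 , -0.00034468, -0.04715165]), 'grip_force': 0.0, 'opening': 0.08506555279036346}
```

View pics/scene0.png

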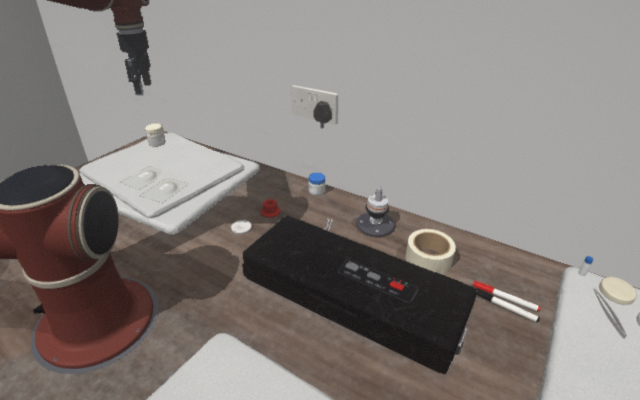

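View pics/top0.png

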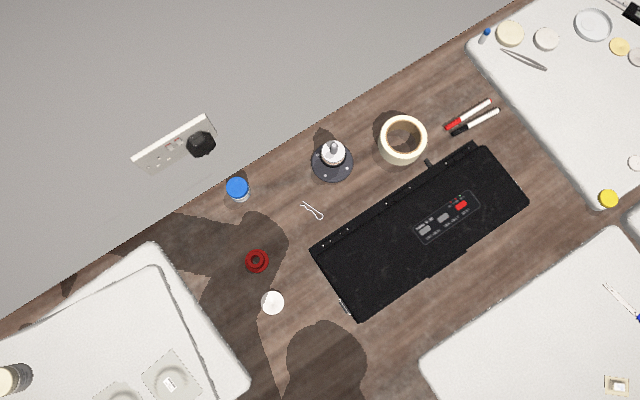

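The scene view shows the sleeve at about (270,208), the carrier shaft at about (378,195), the jar at (317,183), and the disc at (241,227). In the top view the sleeve is at (256,261), the shaft tip at (333,146), the clip at (313,210), the tape at (403,140), and the wall runs just behind the carrier. Next I measure.

Run:
```python
from h import *
T=np.load('pics/top0.npz');S=np.load('pics/scene0.npz')
up=lambda im,x,y,w,h,f:cv2.resize(im[y:y+h,x:x+w,::-1],None,fx=f,fy=f,interpolation=cv2.INTER_CUBIC)
a=up(T['p'],295,130,80,60,5);b=up(T['p'],230,240,60,60,5)
c=up(S['p'],350,180,60,60,5);e=up(S['p'],245,185,60,60,5)
a=a[:,:400]
cv2.imwrite('pics/crops.png',np.vstack([np.hstack([a,b]),np.hstack([c,e,np.zeros((300,100,3),np.uint8)])]))
for n,Z,box in(('top',T,(235,240,280,285)),('scene',S,(255,190,290,222))):
    p=Z['p'].astype(int);C=cloud(n,Z['d'])
    m=(p[...,0]>60)&(p[...,0]>2.2*p[...,1])&(p[...,0]>2.2*p[...,2])
    k=np.zeros_like(m);k[box[1]:box[3],box[0]:box[2]]=1;m&=k
    P=C[m];P=P[np.isfinite(P).all(1)&(P[:,2]<.1)]
    print(n,m.sum(),'z pct',np.percentile(P[:,2],[2,50,90,98]).round(4))
    zt=P[P[:,2]>.024]; print(' hi mean',zt.mean(0).round(4),zt.min(0).round(4),zt.max(0).round(4),' all',P.min(0).round(4),P.max(0).round(4))
    # carrier
    b2=(300,125,365,185) if n=='top' else (350,180,400,240)
    Q=C[b2[1]:b2[3],b2[0]:b2[2]].reshape(-1,3)
    for lo,hi in((.004,.022),(.07,.09),(.09,.12)):
        q=Q[(Q[:,2]>lo)&(Q[:,2]<hi)&(Q[:,1]<.6)]
        if len(q): print('  carrier',lo,len(q),q.mean(0).round(4),q.min(0).round(4),q.max(0).round(4))
# wall: top view points with z>.15
C=cloud('top',T['d']);
print('wall',C[[60,40,100,150],[250,330,200,60]].round(3))
C=cloud('scene',S['d']);print(C[[130,130,150],[260,420,380]].round(3))
```

```text
top 406 z pct [0.0022 0.0114 0.0311 0.0321]
 hi mean [0.4375 0.1748 0.0297] [0.4194 0.1576 0.0249] [0.455  0.1923 0.0339]  all [ 0.4126  0.1499 -0.0022] [0.4626 0.2011 0.0339]
  carrier 0.004 799 [ 0.6354 -0.0022  0.0124] [ 0.6004 -0.077   0.004 ] [0.7361 0.0512 0.0184]
  carrier 0.07 380 [ 0.6457 -0.0038  0.0794] [ 0.6227 -0.0279  0.0701] [0.6746 0.0196 0.0898]
  carrier 0.09 67 [ 0.6461 -0.0039  0.107 ] [ 0.6405 -0.012   0.0901] [0.655  0.0032 0.1154]
scene 221 z pct [0.0016 0.0147 0.0272 0.0282]
 hi mean [0.4356 0.1715 0.0266] [0.4193 0.1559 0.024 ] [0.4508 0.1897 0.029 ]  all [0.4116 0.1477 0.0007] [0.4603 0.1905 0.029 ]
  carrier 0.004 848 [0.6613 0.0192 0.0111] [ 0.5993 -0.0525  0.004 ] [0.7601 0.1752 0.022 ]
  carrier 0.07 218 [ 0.6453 -0.009   0.0771] [ 0.6209 -0.0305  0.0704] [0.7541 0.0568 0.0896]
  carrier 0.09 63 [ 0.6445 -0.0079  0.1019] [ 0.6387 -0.0132  0.0901] [0.6523 0.0013 0.1128]
wall [[ 0.711  0.13   0.337]
 [ 0.786 -0.003  0.267]
 [ 0.663  0.215  0.31 ]
 [ 0.562  0.386  0.384]]
[[0.524 0.452 0.102]
 [0.775 0.022 0.224]
 [0.723 0.102 0.146]]
```

View pics/crops.png

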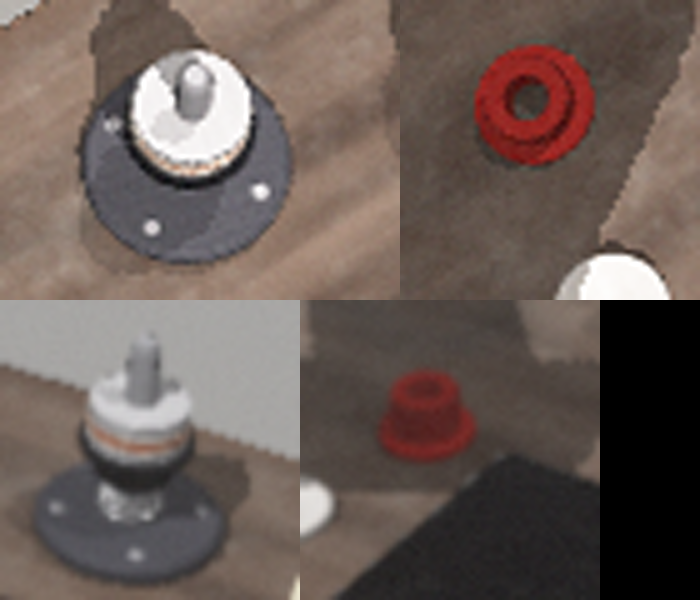

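The crops show the sleeve upright and flange down, and the shaft upright with room around it. I'll refine the centres with fits in both views.

```bash
cat >> h.py <<'E'
def delta(target):
    o=ctrl.get_obs(); R=cv2.Rodrigues(np.array(o['tool_rot']))[0]; p=np.array(o['tool_pos'])
    print('t',round(o['t'],2),'pos',p.round(4),'units',(R.T@(np.array(target)-p)/.02).round(2)); print('tool x,y,z',R.T.round(3).tolist(),'F',np.round(o['contact_force'],2),'open',round(o['opening'],4),'grip',round(o['grip_force'],1),'q',np.round(o['q'],2))
E
python3 - <<'E'
from h import *
T=np.load('pics/top0.npz');S=np.load('pics/scene0.npz')
def comp(m,box):
    k=np.zeros(m.shape,np.uint8);k[box[1]:box[3],box[0]:box[2]]=1
    m=(m&(k>0)).astype(np.uint8); n,l,s,c=cv2.connectedComponentsWithStats(m); i=1+s[1:,4].argmax(); return l==i
def circ(P):  # algebraic circle
    A=np.c_[2*P[:,:2],np.ones(len(P))];x=np.linalg.lstsq(A,(P[:,:2]**2).sum(1),rcond=None)[0]; return x[0],x[1],np.sqrt(x[2]+x[0]**2+x[1]**2)
for n,Z,bs,bc in(('top',T,(235,240,280,285),(312,130,352,172)),('scene',S,(255,190,290,222),(350,180,400,240))):
    p=Z['p'].astype(int);C=cloud(n,Z['d'])
    m=comp((p[...,0]>50)&(p[...,0]>2*p[...,1])&(p[...,0]>2*p[...,2]),bs)
    mu=(m&(C[...,2]>.0235)).astype(np.uint8)
    ct=max(cv2.findContours(mu,0,cv2.CHAIN_APPROX_NONE)[0],key=len).reshape(-1,2)
    o,D=rays(n,ct);print(n,'sleeve top rim',np.round(circ(onplane(n,ct,.03)),4), 'mask',np.round(ct.mean(0),1))
    fl=C[m&(C[...,2]<.009)&(C[...,2]>.004)];print(' flange pts circ',np.round(circ(fl),4),len(fl))
    k=np.zeros(m.shape,bool);k[bc[1]:bc[3],bc[0]:bc[2]]=1
    st=(k&(abs(C[...,2]-.08)<.006)).astype(np.uint8)
    ct=max(cv2.findContours(st,0,cv2.CHAIN_APPROX_NONE)[0],key=len).reshape(-1,2)
    print(' stack',np.round(circ(onplane(n,ct,.08)),4),np.median(C[st>0][:,2]).round(4))
    sh=k&(C[...,2]>.092)&(C[...,2]<.118);q=C[sh]
    print(' shaft',len(q),q.mean(0).round(4),'tip',q[q[:,2]>.111].mean(0).round(4))
    yx=np.argwhere(sh);print(yx.min(0),yx.max(0))
    f=k&(abs(C[...,2]-.013)<.005)
    b=C[:,:][cv2.dilate(k.astype(np.uint8),np.ones((25,25)))>0]
E
```

```text
top sleeve top rim [0.4375 0.1746 0.0172] mask [255.1 259.2]
 flange pts circ [0.438  0.1756 0.0224] 168
 stack [ 0.648  -0.0042  0.0245] 0.0798
 shaft 63 [ 0.6463 -0.0039  0.108 ] tip [ 0.648  -0.0035  0.1133]
[143 330] [152 337]
scene sleeve top rim [0.4329 0.1668 0.0167] mask [269.2 203.7]
 flange pts circ [0.4364 0.1762 0.0197] 29
 stack [ 0.6424 -0.0108  0.0223] 0.0774
 shaft 56 [ 0.6444 -0.0078  0.1033] tip [ 0.6473 -0.0054  0.1118]
[187 375] [196 381]
```

```bash
python3 -c "
from h import *
delta([.437,.1745,.23])"
```

```text
t 0.1 pos [0.2273 0.5816 0.2301] units [-17.18 -15.14   0.03]
tool x,y,z [[-0.931, 0.364, 0.0], [0.364, 0.931, -0.002], [-0.001, -0.002, -1.0]] F [-0.63  0.49 -0.09] open 0.0851 grip 0.0 q [ 1.08  0.05  1.61 -0.    1.48 -0.12]
```

Call:
{"fn": "jog_arm", "kwargs": {"plan": [[-0.8, -0.7, 0, 0, 0, 0, 1], [-0.8, -0.7, 0, 0, 0, 0, 1], [-0.8, -0.7, 0, 0, 0, 0, 1], [-0.8, -0.7, 0, 0, 0, 0, 1], [-0.8, -0.7, 0, 0, 0, 0, 1], [-0.8, -0.7, 0, 0, 0, 0, 1], [-0.8, -0.7, 0, 0, 0, 0, 1], [-0.8, -0.7, 0, 0, 0, 0, 1]], "grip_force": 60}}

```text
t: 0.9
tool_pos: [0.3061, 0.4301, 0.2307]
tool_rot: [-0.582, -3.087, 0.001]
contact_force: [-0.4, 0.0, 0.5]
opening: 0.085
grip_force: 0.0
```

Call:
{"fn": "jog_arm", "kwargs": {"plan": [[-0.8, -0.7, 0, 0, 0, 0, 1], [-0.8, -0.7, 0, 0, 0, 0, 1], [-0.8, -0.7, 0, 0, 0, 0, 1], [-0.8, -0.7, 0, 0, 0, 0, 1], [-0.8, -0.7, 0, 0, 0, 0, 1], [-0.8, -0.7, 0, 0, 0, 0, 1], [-0.8, -0.7, 0, 0, 0, 0, 1], [-0.8, -0.7, 0, 0, 0, 0, 1]]}}

```text
t: 1.7
tool_pos: [0.3845, 0.2792, 0.2308]
tool_rot: [-0.582, -3.087, 0.001]
contact_force: [-0.5, 0.5, -0.2]
opening: 0.0851
grip_force: 0.0
```

Call:
{"fn": "jog_arm", "kwargs": {"plan": [[0, 0, 0, 0, 0, -0.19, 1], [0, 0, 0, 0, 0, -0.19, 1], [0, 0, 0, 0, 0, -0.19, 1], [0, 0, 0, 0, 0, -0.19, 1], [0, 0, 0, 0, 0, -0.19, 1], [0, 0, 0, 0, 0, -0.19, 1], [0, 0, 0, 0, 0, -0.19, 1], [0, 0, 0, 0, 0, -0.19, 1]]}}

```text
t: 2.5
tool_pos: [0.3842, 0.28, 0.2307]
tool_rot: [1.262, -2.876, 0.0]
contact_force: [-1.4, -0.4, 0.2]
opening: 0.0854
grip_force: 0.0
```

```bash
python3 -c "
from h import *
delta([.437,.1745,.08])"
```

```text
t 2.5 pos [0.3842 0.28   0.2307] units [ 2.09 -5.52  7.54]
tool x,y,z [[-0.677, -0.736, 0.001], [-0.736, 0.677, 0.0], [-0.001, -0.0, -1.0]] F [-1.43 -0.43  0.19] open 0.0854 grip 0.0 q [ 0.47 -0.32  1.95 -0.    1.51 -1.92]
```

Call:
{"fn": "jog_arm", "kwargs": {"plan": [[0.3, -0.8, 0.5, 0, 0, 0, 1], [0.3, -0.8, 0.9, 0, 0, 0, 1], [0.3, -0.8, 1, 0, 0, 0, 1], [0.3, -0.8, 1, 0, 0, 0, 1], [0.3, -0.8, 1, 0, 0, 0, 1], [0.3, -0.8, 1, 0, 0, 0, 1], [0.3, -0.7, 0.6, 0, 0, 0, 1], [0, 0, 0, 0, 0, 0, 1]]}}

```text
t: 3.3
tool_pos: [0.4349, 0.173, 0.1086]
tool_rot: [1.248, -2.877, -0.001]
contact_force: [0.0, -0.5, 0.2]
opening: 0.0852
grip_force: 0.0
```

Run:
```python
from h import *
delta([.437,.1745,.009])
ims=[]
for n,(x,y,w,h) in(('top',(206,205,100,110)),('scene',(220,140,100,110))):
    p,d=ctrl.get_image(n); np.savez(f'pics/{n}1.npz',p=p,d=d); ims.append(cv2.resize(p[y:y+h,x:x+w,::-1],None,fx=4,fy=4,interpolation=cv2.INTER_CUBIC))
cv2.imwrite('pics/c1.png',np.hstack(ims))
```

```text
t 3.3 pos [0.4349 0.173  0.1086] units [-0.15 -0.04  4.98]
tool x,y,z [[-0.683, -0.73, 0.004], [-0.73, 0.683, 0.003], [-0.005, -0.001, -1.0]] F [ 0.04 -0.48  0.2 ] open 0.0852 grip 0.0 q [ 0.22 -0.22  2.08 -0.    1.29 -2.17]
```

View pics/c1.png

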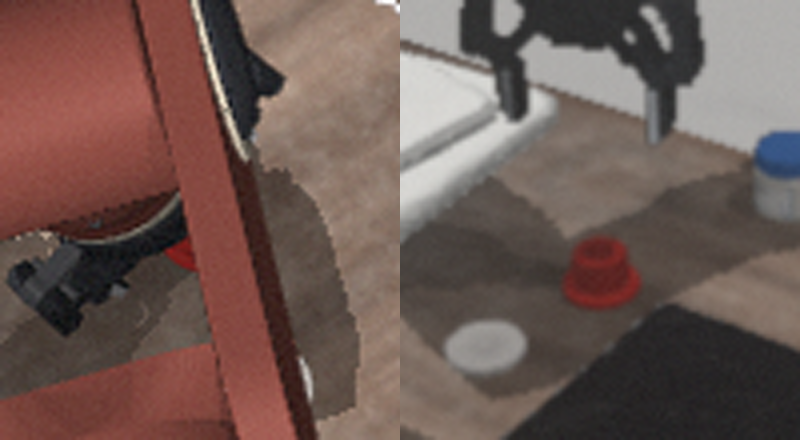

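The scene view shows both fingertips, at about (249,170) and (284,175), spread across the view with the sleeve between and below. The arm blocks the top view. I'll check how the camera frame compares with the robot frame at the fingertips.

Run:
```python
from h import *
Z=np.load('pics/scene1.npz');C=cloud('scene',Z['d']);P=C[150:180,235:300].reshape(-1,3)
tc=np.array([.4349,.173]);x=np.array([-.683,-.73]);y=np.array([-.73,.683])
P=P[(np.hypot(*(P[:,:2]-tc).T)<.065)&(P[:,2]>.1)&(P[:,2]<.15)]
a=(P[:,:2]-tc)@x;b=(P[:,:2]-tc)@y
for s in(-1,1):
    k=b*s>0; print(s,k.sum(),'zmin',np.sort(P[k,2])[:4].round(4))
    k&=P[:,2]<np.sort(P[k,2])[0]+.012
    print('  along y',np.percentile(b[k],[5,50,95]).round(4),'x',np.percentile(a[k],[5,50,95]).round(4))
```

```text
-1 72 zmin [0.1218 0.1225 0.1235 0.1242]
  along y [-0.0547 -0.0473 -0.042 ] x [0.0025 0.0087 0.0121]
1 77 zmin [0.121  0.1221 0.1237 0.124 ]
  along y [0.0413 0.043  0.0534] x [-0.008   0.0059  0.0115]
```

Call:
{"fn": "jog_arm", "kwargs": {"plan": [[-0.05, 0, 0.8, 0, 0, 0, 1], [-0.05, 0, 1, 0, 0, 0, 1], [0, 0, 1, 0, 0, 0, 1], [0, 0, 0.9, 0, 0, 0, 1], [0, 0, 0.7, 0, 0, 0, 1], [0, 0, 0.3, 0, 0, 0, 1], [0, 0, 0.1, 0, 0, 0, 1], [0, 0, 0, 0, 0, 0, 1]]}}

```text
t: 4.2
tool_pos: [0.4382, 0.1762, 0.0159]
tool_rot: [-1.254, 2.88, -0.0]
contact_force: [0.5, -0.6, 0.1]
opening: 0.085
grip_force: 0.0
```

Run:
```python
from h import *
delta([.437,.1745,.008])
```

```text
t 4.2 pos [0.4382 0.1762 0.0159] units [ 0.1  -0.02  0.39]
tool x,y,z [[-0.681, -0.732, -0.001], [-0.732, 0.681, -0.001], [0.001, 0.0, -1.0]] F [ 0.47 -0.61  0.05] open 0.085 grip 0.0 q [ 0.22 -0.07  2.12  0.    1.09 -2.17]
```

Call:
{"fn": "jog_arm", "kwargs": {"plan": [[0.1, 0, 0.2, 0, 0, 0, 1], [0, 0, 0.2, 0, 0, 0, 0.6], [0, 0, 0, 0, 0, 0, 0.3], [0, 0, 0, 0, 0, 0, 0], [0, 0, 0, 0, 0, 0, -0.2], [0, 0, 0, 0, 0, 0, -0.5], [0, 0, 0, 0, 0, 0, -1], [0, 0, 0, 0, 0, 0, -1]], "grip_force": 60}}

```text
t: 5.0
tool_pos: [0.4368, 0.1746, 0.0078]
tool_rot: [-1.253, 2.88, -0.0]
contact_force: [-0.6, -1.0, 4.3]
opening: 0.034
grip_force: 59.6
```

Call:
{"fn": "jog_arm", "kwargs": {"plan": [[0, 0, 0, 0, 0, 0, -1], [0, 0, 0, 0, 0, 0, -1], [0, 0, 0, 0, 0, 0, -1]]}}

```text
t: 5.3
tool_pos: [0.4368, 0.1746, 0.0078]
tool_rot: [-1.254, 2.88, -0.0]
contact_force: [-1.8, -1.2, 5.0]
opening: 0.0343
grip_force: 59.7
```

Run:
```python
from h import *
delta([.437,.1745,.16])
```

```text
t 5.3 pos [0.4368 0.1746 0.0078] units [-0.01 -0.01 -7.61]
tool x,y,z [[-0.681, -0.732, -0.001], [-0.732, 0.681, -0.0], [0.001, 0.0, -1.0]] F [-1.81 -1.24  5.  ] open 0.0343 grip 59.7 q [ 0.22 -0.06  2.13 -0.    1.07 -2.17]
```

Call:
{"fn": "jog_arm", "kwargs": {"plan": [[0, 0, -0.3, 0, 0, 0, -1], [0, 0, -0.7, 0, 0, 0, -1], [0, 0, -1, 0, 0, 0, -1], [0, 0, -1, 0, 0, 0, -1], [0, 0, -1, 0, 0, 0, -1], [0, 0, -1, 0, 0, 0, -1], [0, 0, -1, 0, 0, 0, -1], [0, -0.5, -1, 0, 0, 0, -1]]}}

```text
t: 6.1
tool_pos: [0.443, 0.1681, 0.1487]
tool_rot: [-1.255, 2.88, 0.001]
contact_force: [-0.1, -0.8, -1.0]
opening: 0.034
grip_force: 59.7
```

Call:
{"fn": "jog_arm", "kwargs": {"plan": [[-0.05, -1, -0.5, 0, 0, 0, -1], [-0.05, -1, 0, 0, 0, 0, -1], [-0.05, -1, 0, 0, 0, 0, -1], [-0.05, -1, 0, 0, 0, 0, -1], [-0.05, -1, 0, 0, 0, 0, -1], [-0.05, -1, 0, 0, 0, 0, -1], [-0.05, -1, 0, 0, 0, 0, -1], [-0.05, -1, 0, 0, 0, 0, -1]]}}

```text
t: 6.9
tool_pos: [0.5666, 0.0636, 0.157]
tool_rot: [1.253, -2.88, -0.001]
contact_force: [0.2, 0.7, -0.5]
opening: 0.034
grip_force: 59.7
```

Call:
{"fn": "jog_arm", "kwargs": {"plan": [[-0.05, -1, 0, 0, 0, 0, -1], [-0.05, -1, 0, 0, 0, 0, -1], [-0.05, -1, 0, 0, 0, 0, -1], [-0.05, -0.7, 0, 0, 0, 0, -1], [0, -0.3, 0, 0, 0, 0, -1], [0, 0, 0, 0, 0, 0, -1], [0, 0, 0, 0, 0, 0, -1], [0, 0, 0, 0, 0, 0, -1]]}}

```text
t: 7.7
tool_pos: [0.6269, 0.0135, 0.1572]
tool_rot: [1.254, -2.88, -0.001]
contact_force: [-0.3, -0.1, -0.1]
opening: 0.0341
grip_force: 59.7
```

Run:
```python
from h import *
delta([.6475,-.004,.14])
ims=[]
for n,(x,y,w,h) in(('top',(283,90,100,110)),('scene',(330,140,100,110))):
    p,d=ctrl.get_image(n); np.savez(f'pics/{n}2.npz',p=p,d=d); ims.append(cv2.resize(p[y:y+h,x:x+w,::-1],None,fx=4,fy=4,interpolation=cv2.INTER_CUBIC))
cv2.imwrite('pics/c2.png',np.hstack(ims))
```

```text
t 7.7 pos [0.6269 0.0135 0.1572] units [-0.06 -1.35  0.86]
tool x,y,z [[-0.681, -0.732, 0.0], [-0.732, 0.681, 0.0], [-0.0, 0.0, -1.0]] F [-0.33 -0.14 -0.15] open 0.0341 grip 59.7 q [-0.1   0.11  1.68  0.    1.35 -2.49]
```

View pics/c2.png

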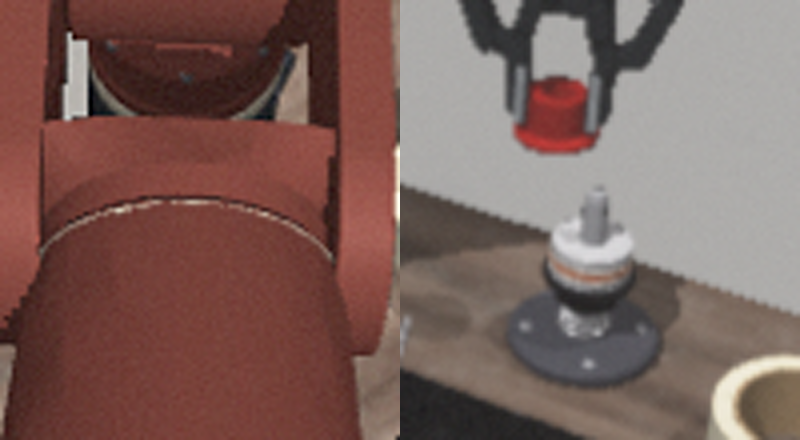

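The scene view shows the sleeve upright in the grip, at about (469,170) in the crop frame plus offset, up and to the left of the shaft. Next I centre over the shaft and measure the remaining offset in this one view.

Call:
{"fn": "jog_arm", "kwargs": {"plan": [[0, -0.6, 0.3, 0, 0, 0, -1], [-0.06, -0.5, 0, 0, 0, 0, -1], [0, -0.25, 0, 0, 0, 0, -1], [0, 0, 0, 0, 0, 0, -1], [0, 0, 0, 0, 0, 0, -1]]}}

```text
t: 8.3
tool_pos: [0.6482, -0.0048, 0.1513]
tool_rot: [1.253, -2.881, -0.0]
contact_force: [0.5, 0.4, -1.3]
opening: 0.0341
grip_force: 59.8
```

```bash
cat > m.py <<'E'
from h import *
delta([.6475,-.004,.14])
o=ctrl.get_obs();tc=np.array(o['tool_pos'])[:2];R=cv2.Rodrigues(np.array(o['tool_rot']))[0];x,y=R[:2,0],R[:2,1]
N=8;ps=[];ds=[]
for i in range(N):
    p,d=ctrl.get_image('scene');ps.append(p);ds.append(d)
p=np.mean(ps,0);d=np.median(ds,0);C=cloud('scene',d)
cv2.imwrite('pics/last.png',cv2.resize(p[140:260,330:430,::-1].astype(np.uint8),None,fx=5,fy=5,interpolation=cv2.INTER_CUBIC))
k=np.zeros(d.shape,bool);k[140:215,340:420]=1
red=k&(p[...,0]>50)&(p[...,0]>2*p[...,1])&(p[...,0]>2*p[...,2])
sh=k&~red&(C[...,2]<.109)&(C[...,2]>.084)&(np.hypot(C[...,0]-.647,C[...,1]+.005)<.012)
cam0=rays('scene',[[320,200]])[0]
def cyl(mask,zs,r,name):
    # edge mid-rays per image row -> axis lateral position; depth front + r -> range
    P=C[mask]; a=(P[:,:2]-tc)@x; b=(P[:,:2]-tc)@y
    from scipy.optimize import least_squares
    f=lambda q:np.hypot(a-q[0],b-q[1])-r
    s=least_squares(f,[np.median(a)-r,np.median(b)],loss='soft_l1',f_scale=.001)
    print(name,mask.sum(),'z',P[:,2].min().round(4),P[:,2].max().round(4),'axis tool x,y mm',(s.x*1e3).round(2),'res',np.abs(s.fun).mean().round(4))
z=C[...,2][red];zb=np.percentile(z,1);print('red z',np.percentile(z,[1,5,50,95,99]).round(4))
cyl(red&(C[...,2]<zb+.007),0,.026,'flange')
cyl(red&(C[...,2]>zb+.010)&(C[...,2]<zb+.026),0,.0185,'body')
cyl(sh,0,.008,'shaft')
# pixel edges
for nm,m in(('red',red),('shaft',sh)):
    yx=np.argwhere(m)
    for r in np.unique(yx[:,0]):
        c=yx[yx[:,0]==r,1]; print(nm,r,c.min(),c.max(),end='; ')
    print()
E
python3 m.py
```

```text
t 8.3 pos [ 0.6482 -0.0048  0.1513] units [-0.01  0.05  0.56]
tool x,y,z [[-0.682, -0.732, 0.0], [-0.732, 0.682, 0.0], [-0.0, 0.0, -1.0]] F [ 0.46  0.42 -1.33] open 0.0341 grip 59.8 q [-0.12  0.17  1.63  0.    1.35 -2.51]
red z [0.1452 0.1463 0.1608 0.171  0.1714]
flange 84 z 0.1447 0.1518 axis tool x,y mm [-7.07  0.85] res 0.0028
body 147 z 0.1553 0.1712 axis tool x,y mm [-0.96  1.39] res 0.0032
shaft 63 z 0.0841 0.109 axis tool x,y mm [-0.59  0.98] res 0.0005
red 164 377 385; red 165 375 387; red 166 374 388; red 167 374 388; red 168 374 387; red 169 374 387; red 170 374 387; red 171 374 387; red 172 374 386; red 173 374 386; red 174 374 386; red 175 370 386; red 176 370 386; red 177 371 388; red 178 372 389; red 179 373 389; red 180 375 387; red 181 378 384; 
shaft 189 376 376; shaft 190 376 381; shaft 191 376 381; shaft 192 375 381; shaft 193 375 381; shaft 194 375 381; shaft 195 375 381; shaft 196 375 381; shaft 197 375 381; shaft 198 375 380; shaft 199 377 379;
```

View pics/last.png

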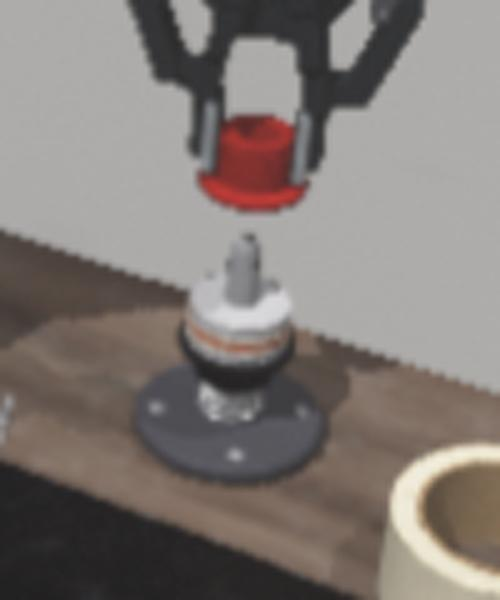

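The sleeve is over the shaft. The flange centre is at about (254,185) in the crop, on the extrapolated shaft line, so it's aligned within about 1 mm. I'll descend onto the tapered tip and watch the force.

Call:
{"fn": "jog_arm", "kwargs": {"plan": [[0, 0.02, 0.4, 0, 0, 0, -1], [0, 0, 0.5, 0, 0, 0, -1], [0, 0, 0.3, 0, 0, 0, -1], [0, 0, 0.2, 0, 0, 0, -1], [0, 0, 0.1, 0, 0, 0, -1], [0, 0, 0.1, 0, 0, 0, -1], [0, 0, 0, 0, 0, 0, -1], [0, 0, 0, 0, 0, 0, -1]]}}

```text
t: 9.5
tool_pos: [0.648, -0.0044, 0.1196]
tool_rot: [-1.253, 2.88, -0.0]
contact_force: [-0.0, -0.1, -0.8]
opening: 0.0339
grip_force: 59.8
```

Call:
{"fn": "jog_arm", "kwargs": {"plan": [[0, 0, 0.1, 0, 0, 0, -1], [0, 0, 0.1, 0, 0, 0, -1], [0, 0, 0.1, 0, 0, 0, -1], [0, 0, 0.1, 0, 0, 0, -1], [0, 0, 0, 0, 0, 0, -1]]}}

```text
t: 10.0
tool_pos: [0.6474, -0.0043, 0.1107]
tool_rot: [1.253, -2.88, -0.001]
contact_force: [0.5, -0.5, -0.5]
opening: 0.0339
grip_force: 59.8
```

```bash
python3 m.py | head -3
```

```text
t 10.0 pos [ 0.6474 -0.0043  0.1107] units [-0.01  0.01 -1.46]
tool x,y,z [[-0.681, -0.732, 0.001], [-0.732, 0.681, 0.001], [-0.001, 0.0, -1.0]] F [ 0.48 -0.47 -0.54] open 0.0339 grip 59.8 q [-0.12  0.2   1.66 -0.    1.28 -2.51]
red z [0.1046 0.106  0.1199 0.131  0.1314]
```

View pics/last.png

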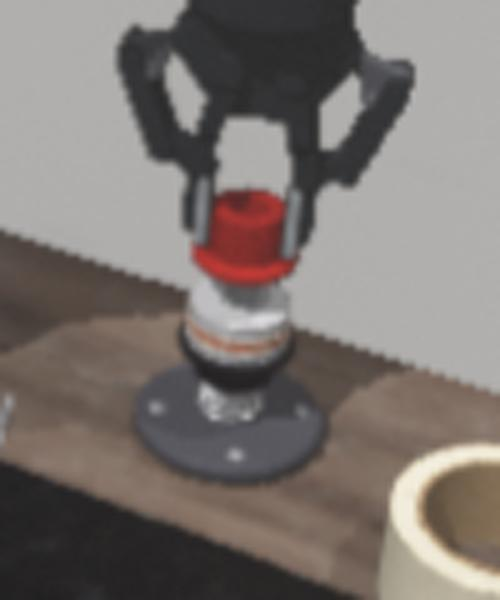

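The sleeve is threaded over the tip with no side force. Moving down to just above the stack.

Call:
{"fn": "jog_arm", "kwargs": {"plan": [[0, 0, 0.2, 0, 0, 0, -1], [0, 0, 0.2, 0, 0, 0, -1], [0, 0, 0.2, 0, 0, 0, -1], [0, 0, 0.2, 0, 0, 0, -1], [0, 0, 0.15, 0, 0, 0, -1], [0, 0, 0, 0, 0, 0, -1], [0, 0, 0, 0, 0, 0, -1]]}}

```text
t: 11.1
tool_pos: [0.6477, -0.0043, 0.0922]
tool_rot: [1.254, -2.88, -0.0]
contact_force: [0.2, -0.0, -0.8]
opening: 0.0343
grip_force: 59.8
```

Call:
{"fn": "jog_arm", "kwargs": {"plan": [[0, 0, 0.1, 0, 0, 0, -1], [0, 0, 0.1, 0, 0, 0, -1], [0, 0, 0, 0, 0, 0, -1], [0, 0, 0, 0, 0, 0, -1]]}}

```text
t: 11.5
tool_pos: [0.6477, -0.0044, 0.0882]
tool_rot: [1.254, -2.88, -0.0]
contact_force: [-0.2, 0.2, -0.4]
opening: 0.0337
grip_force: 59.8
```

Call:
{"fn": "jog_arm", "kwargs": {"plan": [[0, 0, 0.05, 0, 0, 0, -1], [0, 0, 0, 0, 0, 0, -1], [0, 0, 0, 0, 0, 0, -1]]}}

```text
t: 11.8
tool_pos: [0.648, -0.0044, 0.0879]
tool_rot: [-1.254, 2.88, -0.0]
contact_force: [-1.6, 0.7, 2.9]
opening: 0.0341
grip_force: 60.0
```

Call:
{"fn": "jog_arm", "kwargs": {"plan": [[0, 0, 0.05, 0, 0, 0, -1], [0, 0, 0, 0, 0, 0, -1], [0, 0, 0, 0, 0, 0, -1]]}}

```text
t: 12.1
tool_pos: [0.648, -0.0043, 0.0867]
tool_rot: [-1.254, 2.88, -0.0]
contact_force: [-1.5, 0.3, 2.9]
opening: 0.0341
grip_force: 60.1
```

Call:
{"fn": "jog_arm", "kwargs": {"plan": [[0, 0, 0.1, 0, 0, 0, -1], [0, 0, 0, 0, 0, 0, -1], [0, 0, 0, 0, 0, 0, -1]]}}

```text
t: 12.4
tool_pos: [0.648, -0.0043, 0.0846]
tool_rot: [-1.254, 2.88, -0.0]
contact_force: [-0.9, 0.1, 5.3]
opening: 0.0342
grip_force: 60.2
```

Call:
{"fn": "jog_arm", "kwargs": {"plan": [[0, 0, 0.1, 0, 0, 0, -1], [0, 0, 0.1, 0, 0, 0, -1], [0, 0, 0.1, 0, 0, 0, -1], [0, 0, 0.1, 0, 0, 0, -1], [0, 0, 0.04, 0, 0, 0, -1], [0, 0, 0, 0, 0, 0, -1], [0, 0, 0, 0, 0, 0, -1], [0, 0, 0, 0, 0, 0, -1]]}}

```text
t: 13.2
tool_pos: [0.6481, -0.0044, 0.0768]
tool_rot: [-1.254, 2.88, -0.0]
contact_force: [-4.4, 1.4, 9.6]
opening: 0.0339
grip_force: 60.7
```

```bash
python3 m.py | head -3
python3 - <<'E'
from h import *
p,d=ctrl.get_image('scene');C=cloud('scene',d)
P=C[170:240,350:410].reshape(-1,3);P=P[(np.hypot(P[:,0]-.6475,P[:,1]+.005)<.030)]
col=p[170:240,350:410]
print('tip z max within 9mm, below .125:',[v.round(4) for v in np.sort(P[(np.hypot(P[:,0]-.6475,P[:,1]+.005)<.010)&(P[:,2]<.125),2])[-4:]])
E
```

```text
t 13.2 pos [ 0.6481 -0.0044  0.0768] units [ 0.01  0.03 -3.16]
tool x,y,z [[-0.681, -0.732, -0.0], [-0.732, 0.681, -0.0], [0.0, -0.0, -1.0]] F [-4.42  1.36  9.58] open 0.0339 grip 60.7 q [-0.12  0.24  1.67 -0.    1.23 -2.51]
red z [0.0715 0.0719 0.0827 0.0966 0.0969]
tip z max within 9mm, below .125: [np.float64(0.1123), np.float64(0.1125), np.float64(0.1126), np.float64(0.1132)]
```

View pics/last.png

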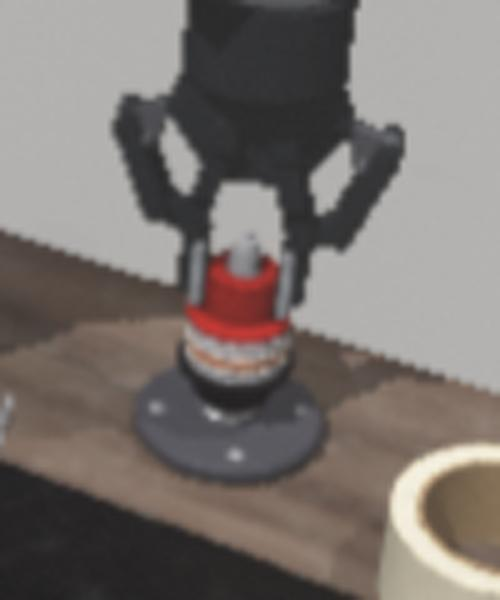

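The stack is down about 11 mm. The sleeve top (crop y≈260) sits below the exposed shaft end. I'll relieve the small side load and take the last millimetre.

Call:
{"fn": "jog_arm", "kwargs": {"plan": [[0.02, 0.02, 0.03, 0, 0, 0, -1], [0, 0, 0.02, 0, 0, 0, -1], [0, 0, 0, 0, 0, 0, -1], [0, 0, 0, 0, 0, 0, -1], [0, 0, 0, 0, 0, 0, -1]]}}

```text
t: 14.15
tool_pos: [0.6481, -0.0044, 0.0763]
tool_rot: [-1.253, 2.879, -0.001]
contact_force: [-3.0, 1.4, 9.7]
opening: 0.034
grip_force: 60.7
```

Call:
{"fn": "jog_arm", "kwargs": {"plan": [[0.01, 0.02, 0.03, 0, 0, 0, -1], [0, 0, 0, 0, 0, 0, -1], [0, 0, 0, 0, 0, 0, -1], [0, 0, 0, 0, 0, 0, -1], [0, 0, 0, 0, 0, 0, -1]]}}

```text
t: 14.65
tool_pos: [0.6481, -0.0044, 0.076]
tool_rot: [-1.253, 2.878, -0.002]
contact_force: [-2.1, 0.6, 10.2]
opening: 0.0339
grip_force: 60.8
```

```bash
python3 m.py | head -3
```

```text
t 14.65 pos [ 0.6481 -0.0044  0.076 ] units [ 0.    0.03 -3.2 ]
tool x,y,z [[-0.681, -0.732, -0.002], [-0.732, 0.681, -0.002], [0.003, -0.0, -1.0]] F [-2.06  0.56 10.21] open 0.0339 grip 60.8 q [-0.12  0.24  1.68  0.    1.22 -2.51]
red z [0.0698 0.0709 0.0822 0.0958 0.0961]
```

Call:
{"fn": "jog_arm", "kwargs": {"plan": [[0, 0, 0.03, 0, 0, 0, -1], [0, 0, 0.02, 0, 0, 0, -1], [0, 0, 0, 0, 0, 0, -1], [0, 0, 0, 0, 0, 0, -1], [0, 0, 0, 0, 0, 0, -1], [0, 0, 0, 0, 0, 0, -1]]}}

```text
t: 15.65
tool_pos: [0.6481, -0.0044, 0.0751]
tool_rot: [-1.253, 2.878, -0.002]
contact_force: [-2.4, -0.3, 10.7]
opening: 0.0341
grip_force: 60.8
```

```bash
python3 m.py | head -3
python3 - <<'E'
from h import *
F=[];Z=[];t=[]
for i in range(10):
    p,d=ctrl.get_image('scene');C=cloud('scene',d)
    o=ctrl.get_obs();F.append(o['contact_force']);Z.append(o['tool_pos'])
    k=np.hypot(C[...,0]-.6475,C[...,1]+.005)<.010; t.append(np.max(C[...,2][k&(C[...,2]<.12)]))
print(np.mean(F,0).round(2),np.std(F,0).round(2),np.mean(Z,0).round(4),np.mean(t).round(4))
E
```

```text
t 15.65 pos [ 0.6481 -0.0044  0.0751] units [-0.    0.03 -3.25]
tool x,y,z [[-0.682, -0.732, -0.002], [-0.732, 0.682, -0.002], [0.003, -0.0, -1.0]] F [-2.42 -0.33 10.72] open 0.0341 grip 60.8 q [-0.12  0.24  1.68  0.    1.22 -2.51]
red z [0.0693 0.07   0.081  0.0949 0.0951]
[-2.1   0.22 10.13] [0.33 0.65 0.55] [ 0.6481 -0.0043  0.0751] 0.1129
```

Run:
```python
from h import *
def ana(p,C,nm):
    p=p.astype(float);k=np.zeros(p.shape[:2],bool);k[185:225,360:395]=1
    cop=k&(p[...,0]>1.25*p[...,2])&(p[...,0]<1.9*p[...,1])&(np.hypot(C[...,0]-.6475,C[...,1]+.005)<.030)&(C[...,2]>.03)&(C[...,2]<.1)
    w=np.clip(p[...,0]-1.15*p[...,2],0,None)*cop; yy,xx=np.mgrid[:400,:640]
    print(nm,cop.sum(),'row',((w*yy).sum()/w.sum()).round(2),'col',((w*xx).sum()/w.sum()).round(2),'z',np.median(C[cop][:,2]).round(4),C[cop][:,2].mean().round(4))
    # bell lower edge: dark pixels above foot, on centre columns
    b=k&(p.max(-1)<45)&(np.hypot(C[...,0]-.6475,C[...,1]+.005)<.025)&(C[...,2]>.018)
    print('   bell',b.sum(),'z pct',np.percentile(C[b][:,2],[5,50,95]).round(4))
for f in('scene0','scene2'):
    Z=np.load(f'pics/{f}.npz');ana(Z['p'],cloud('scene',Z['d']),f)
L=[ctrl.get_image('scene') for _ in range(8)]
ana(np.mean([a for a,_ in L],0),cloud('scene',np.median([b for _,b in L],0)),'now')
for a,b in L[:2]: ana(a,cloud('scene',b),'one')
```

```text
scene0 42 row 208.23 col 375.82 z 0.0662 0.0656
   bell 18 z pct [0.0379 0.0412 0.044 ]
scene2 42 row 208.11 col 375.56 z 0.0662 0.0659
   bell 20 z pct [0.0383 0.0414 0.0434]
now 89 row 206.46 col 376.93 z 0.0668 0.0682
   bell 23 z pct [0.0256 0.0278 0.0309]
one 85 row 206.6 col 376.87 z 0.0661 0.068
   bell 20 z pct [0.0254 0.0288 0.031 ]
one 87 row 206.49 col 376.93 z 0.0662 0.0682
   bell 20 z pct [0.0258 0.0284 0.0314]
```

The bell has dropped about 12.9 mm, which agrees with the kinematics. I'll back off 0.9 mm.

Call:
{"fn": "jog_arm", "kwargs": {"plan": [[0, 0, -0.045, 0, 0, 0, -1], [0, 0, 0, 0, 0, 0, -1], [0, 0, 0, 0, 0, 0, -1], [0, 0, 0, 0, 0, 0, -1], [0, 0, 0, 0, 0, 0, -1], [0, 0, 0, 0, 0, 0, -1]]}}

```text
t: 17.55
tool_pos: [0.648, -0.0044, 0.0759]
tool_rot: [-1.253, 2.878, -0.002]
contact_force: [-2.3, -0.1, 9.6]
opening: 0.034
grip_force: 60.8
```

Run:
```python
from h import *
L=[ctrl.get_image('scene') for _ in range(8)]
p=np.mean([a for a,_ in L],0);C=cloud('scene',np.median([b for _,b in L],0))
k=np.zeros(p.shape[:2],bool);k[185:225,360:395]=1
b=k&(p.max(-1)<45)&(np.hypot(C[...,0]-.6475,C[...,1]+.005)<.025)&(C[...,2]>.018)
print(b.sum(),np.percentile(C[b][:,2],[5,50,95]).round(4)); delta([.6475,-.004,.076]); print(np.abs(ctrl.get_obs()['dq']).max())
```

```text
22 [0.0265 0.029  0.0312]
t 17.95 pos [ 0.6481 -0.0044  0.0759] units [ 0.01  0.03 -0.01]
tool x,y,z [[-0.682, -0.732, -0.002], [-0.732, 0.682, -0.002], [0.003, -0.0, -1.0]] F [-1.87  0.19 10.01] open 0.0343 grip 60.8 q [-0.12  0.24  1.68  0.    1.22 -2.51]
0.0015647793201595075
```

The bell is now about 12.2 mm down and steady, with the sleeve held in the grip. Handing in.

```bash
python3 -c "
from h import *
print(ctrl.finish_job())"
```

```text
the job is handed in; nothing more can be done
None
```

I handed the job in with the sleeve on the shaft, flange down, and held steady with the stack about 12 mm down: camera and arm position both say about 12 mm, but the force reading suggested nearer 10 mm, and at either depth the cross hole is clear.

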